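# Open the ledge stop valve by one full turn

## Task

Open the stop valve on the wash ledge by exactly one more turn: push its red hand wheel round by the upright yellow handle, anticlockwise as seen from above, until the handle has come all the way round to where it stands now, and leave it there. Push gently with the fingers and do not grip the handle. Leave the basin, the cups, the brush, the soap bottle and the white box as they stand.

Things in the scene. Friction and masses are not known exactly. Their poses are not given: they have to be found in the camera images.
- valve: The fixed stop valve: a steel and brass standpipe bolted to the ledge. Origin: centre of its flange (90 mm across), on the ledge; z up, along the wheel's axis. A steel spout, 22 mm thick, top 111 mm above the ledge, runs 170 mm out along its x axis, well below the wheel. The hand wheel sits on top and is counted as part of it.
- wheel_center (a point): Point on the wheel's upright axis, level with the top of the rim, 157 mm above the ledge. The red wheel has a rim 138 mm across outside (rim bar 14 mm thick, centre line at 62 mm radius) and four spokes; nothing of it but the handle rises more than 5 mm above this point.
- handle: Upright round yellow handle on the rim at the end of a spoke, 22 mm across, 65 mm tall. Origin: centre of its foot, 155 mm above the ledge and 62 mm from the wheel's axis; its top is 220 mm above the ledge. It turns loosely on its own pin (as a revolving grip does) and travels on a circle of 62 mm radius.
- wheel (a joint): Turn of the hand wheel in rad, growing anticlockwise seen from above, which opens the valve. It starts anywhere from -2.4 to 2.4 and one turn is 6.283 more; stops at -2.9 and 9.3. Steady drag of about 0.16 N m (some 3 N at the handle); it stays where it is left.
- basin: Loose stainless steel basin, 210 mm across the rim, 65 mm high, under the spout. Origin: centre of its underside.
- cup_red: Red plastic cup, 78 mm across the rim, 90 mm high, the lowest of three nested cups standing some 230 mm to one side of the valve; the stack is 160 mm high. Origin: centre of its underside.
- cup_green: Green cup, same size, nested in the red one, 35 mm higher. Origin: centre of its underside.
- cup_blue: Blue cup, same size, nested in the green one, on top. Origin: centre of its underside.
- brush: Loose wooden scrubbing brush, 160 x 50 x 42 mm, lying bristles down. Origin: centre of its underside; x along its length.
- soap: Loose green soap bottle, 60 mm across, 150 mm tall. Origin: centre of its underside.
- box: Loose white plastic box, 140 x 210 x 91 mm, its sliding lid pushed halfway open towards its own -y and standing 95 mm out. Origin: centre of its underside.

How it is judged (in metres and radians):
On the way:
1. the fingers push the handle past the far side of the wheel (distance of handle from where it was at the start of the episode above 0.105 m and contact force between the fingers and handle above 0.3 N).
At the end, for the whole second after the job is handed in: The wheel has been turned anticlockwise by one turn in all and is at rest, the handle within 12 mm (11 degrees) of where it started (distance of handle from where it was at the start of the episode below 0.012 m and value of joint wheel above 3.2 rad and velocity of joint wheel between -0.05 and 0.05 rad/s); the robot touches nothing.
It fails at once if the wheel or handle is pushed hard or squeezed (over 35 N) (contact force between the fingers and valve above 35 N).
It fails at once if a bystander is shifted or lifted by more than 20 mm (distance of any of basin, cup_red, cup_green, cup_blue, brush, soap, box from where it was at the start of the episode above 0.02 m).
It also fails if it takes over 64 s, if anything falls off the work surface, if the arm or the gripper's body presses on something with over 40 N, if the wrist force passes 120 N, or if a joint passes its speed limit or range.

## Robot

A 6-joint arm with a two-finger parallel gripper is mounted at the origin on the work surface. World frame = base frame: x ahead of the robot, y to its left, z up, the work surface at z = 0. Lengths are in mm, angles in rad, forces in N, time in s.
With the tool pointing down it reaches from about 350 to 975 mm from the base axis. Payload 17.4 kg.
Tool frame: the origin (TCP) lies at the very end of the fingers, on their centre line; the grasp point (between the pads) lies 19 mm behind it (tcp_to_grasp is the z of the grasp point in the tool frame, in mm); z points along the fingers, x is the direction in which the jaws open and shut, and the axes are right-handed (so a half turn about z gives the same grasp; the last joint's range is limited). The gripper opens to 85 mm and grips with 20 to 120 N. Pads are 22 mm wide; open, the fingers measure 114 mm over their backs; the gripper's body (76 mm by 85 mm) begins 54 mm behind the grasp point. The pads swing forward as they close: fully open they stand 13 mm farther back than shut.
Start: joints at [-1.309, 0.116, 1.442, -0, 1.584, -0.038], TCP at [199.338, -644.901, 231.303] pointing down, gripper open.
Joint ranges: [-2.83, 2.83], [-0.83, 2.19], [0.07, 2.5], [-1.14, 4.28], [0.01, 3], [-2.97, 2.97]. Speed limits (rad/s): [1.89, 1.89, 2.22, 3.14, 3.14, 3.14].

## Interface

Orientations are given as a unit quaternion [w, x, y, z].
In Python, from cell import * gives the robot as it stands.
- The arm moves only by the tool play_rows, never from a script. Its argument "targets" is a list of rows, each a list of 6 numbers: the shift along the tool's x, y, z in mm, then the turn, a rotation vector about the tool's x, y, z in rad. A call has exactly 5 rows; each row shifts and turns the commanded pose from where the row before left it, along the tool's axes as they then stand; what a row does not reach is not made up. A row lasts 1/8 s, in which the tool goes at most 62.5 mm and 10.7 degrees, less where a joint would pass 70% of its speed; a pose out of reach is approached as far as the arm can. A call is refused whole if a number of a shift passes 62.5 or a number of a turn 0.188, either way. A call with a gripper value outside its range is refused whole. "grip" is the finger opening in mm, from 0 to 85.4, set as the call begins (left out, the last holds). The fingers move at their own pace and stop on an object; "newtons" is the grip in N (left out, the last holds). Time passes only in rows, so rows that do not move let the fingers close, or fill a call up. It gives the time, the measured TCP pose, the force and the opening at its end, in the units of the state.
- observe(): the state, without advancing time (a new reading comes with each control period).
- grab_frame(name): name is "scene" or "top" or "wrist"; returns a dict with "color" (420x560x3 uint8, red, green, blue), "fx", "fy", "cx", "cy" (pixels), "origin" and "attitude" of the camera in the world. Camera axes: x right, y up, looking along -z (the intrinsics and any distortion apply to the point x, -y, -z); pixel columns grow to the right and rows downward; lengths in mm; the calibration is good to about 2 mm. A picture is of the moment at which its call begins. There is no depth.
- close_job(): hands the job in, once; it reports no verdict.
The state is a dict: "clock": time; "joint_pos": joint angles; "joint_velocities": joint speeds; "tau": joint torques, N m; "ee_pos": TCP position; "eef_rot": TCP orientation; "contact_force": force on the tool from outside, world axes, zero at the start; "ft_torque": the same for the moment, N m; "width": opening from 0.0 (shut) to 1.0 (fully open).
Only numpy, scipy, OpenCV 4.12 (cv2) and the standard library are available. Lean on these libraries where they do the work, as an engineer would, in place of code of your own. Each camera call takes 0.05 s, during which the arm holds its last target. There are 200 camera calls.

## Working session

There is one attempt and no reset: what is moved stays moved. The work goes in short steps, Python scripts to look and compute and a tool call to move; the robot and the scene stay as the last step left them, time stands still between calls to the robot, and variables do not carry over. Pictures are saved under pics/ and viewed, about 8 in all and at most 12, crops included, and the job is handed in when it is done.

Besides the shell and the picture viewer there is one more tool, called as name(argument=value, ...), one argument or row to a line, values as JSON. play_rows: Moves the arm, as the interface text tells. Its arguments: {"type":"object","properties":{"targets":{"type":"array","items":{"type":"array","items":{"type":"number"}}},"grip":{"type":"number"},"newtons":{"type":"number"}},"required":["targets"]}

```bash
mkdir -p pics; python3 - <<'E'
from cell import *
import cv2
print(observe())
for n in("scene","top"):
    f=grab_frame(n); cv2.imwrite(f"pics/{n}0.png",f["color"][:,:,::-1]); print(n,{k:v for k,v in f.items() if k!="color"})
E
```

```text
{'clock': 0.0, 'joint_pos': array([-1.30881665e+00,  1.16512247e-01,  1.44229056e+00, -1.27176293e-05,
        1.58398443e+00, -3.78432824e-02]), 'joint_velocities': array([-0.0005836 , -0.00084531, -0.00153174, -0.00109081,  0.00012229,
       -0.00039442]), 'tau': array([ 2.13893902e-03, -7.31976628e+01, -6.32494497e+01, -5.74777755e-05,
        6.26569614e-03,  9.99730389e-06]), 'ee_pos': array([ 199.27197664, -644.71322727,  230.52875464]), 'eef_rot': array([-3.67494995e-04,  8.04782719e-01, -5.93569219e-01, -4.70896072e-04]), 'contact_force': array([0.27602384, 0.35678524, 1.14531613]), 'ft_torque': array([ 0.05252233,  0.00532364, -0.00726455]), 'width': 0.9987896841765781}
scene {'fx': 476.8131717571904, 'fy': 476.8131717571904, 'cx': 281.8820763847977, 'cy': 202.65296050824205, 'origin': array([1207.26487703,  693.41311852, 1017.6706465 ]), 'attitude': array([0.28599472, 0.13891125, 0.38384394, 0.86693398])}
top {'fx': 422.33415224061014, 'fy': 422.33415224061014, 'cx': 280.10131352959627, 'cy': 207.48880758625083, 'origin': array([ 427.05844182,  -86.19333151, 1239.63536507]), 'attitude': array([-0.70512282, -0.04394693,  0.05356194,  0.70569229])}
```

View pics/scene0.png

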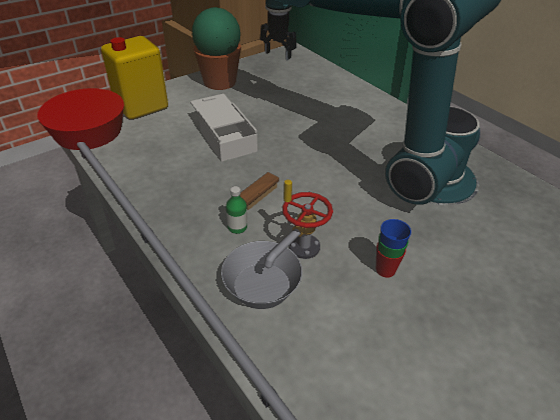

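View pics/top0.png

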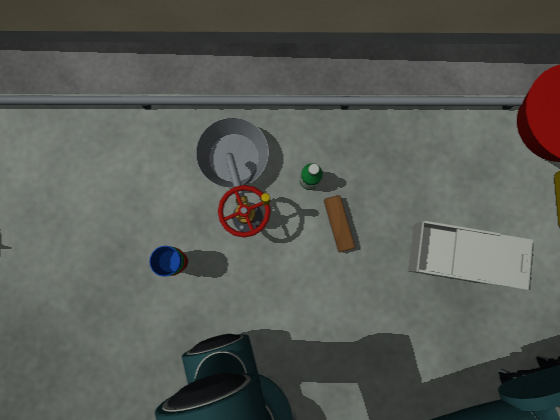

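The pictures show the red wheel near (244,211) in the top view with its yellow handle at (266,198), and in the scene view near (308,210) with the handle at (288,191). The cups, soap, basin and brush are all lower than the handle. Next I measure the wheel axis and handle in both views.

```bash
cat > h.py <<'E'
from cell import *
import cv2, numpy as np
from scipy.spatial.transform import Rotation as R
from scipy.optimize import least_squares
def rot(q): return R.from_quat(np.roll(q,-1))
def ray(f,uv):
    uv=np.atleast_2d(uv).astype(float)
    d=np.c_[(uv[:,0]-f["cx"])/f["fx"],-(uv[:,1]-f["cy"])/f["fy"],-np.ones(len(uv))]
    return rot(f["attitude"]).apply(d)
def onplane(f,uv,z):
    d=ray(f,uv); o=f["origin"]; return (o+d*((z-o[2])/d[:,2])[:,None])
def masks(f,box):
    hsv=cv2.cvtColor(f["color"],cv2.COLOR_RGB2HSV); b=np.zeros(hsv.shape[:2],np.uint8); x0,y0,x1,y1=box; b[y0:y1,x0:x1]=255
    red=(cv2.inRange(hsv,(0,170,60),(7,255,255))|cv2.inRange(hsv,(173,170,60),(180,255,255)))&b
    yel=cv2.inRange(hsv,(22,150,90),(33,255,255))&b
    return red,yel
BOX={"top":(205,175,290,250),"scene":(270,170,345,240)}
def project(f,P):
    c=rot(f["attitude"]).inv().apply(np.atleast_2d(P)-f["origin"])
    return np.c_[f["cx"]+f["fx"]*c[:,0]/-c[:,2], f["cy"]-f["fy"]*c[:,1]/-c[:,2]]
E
python3 - <<'E'
from h import *
for n in("top","scene"):
    f=grab_frame(n); red,yel=masks(f,BOX[n])
    cs,_=cv2.findContours(red,cv2.RETR_EXTERNAL,cv2.CHAIN_APPROX_NONE); c=np.vstack(cs)
    P=onplane(f,cv2.convexHull(c)[:,0],150)[:,:2]
    r=least_squares(lambda p:np.hypot(*(P-p[:2]).T)-p[2],[420,0,69],loss="soft_l1",f_scale=2)
    k,l,st,ce=cv2.connectedComponentsWithStats(yel)
    print(n,"circle",r.x.round(1),"rms",np.sqrt(np.mean(r.fun**2)).round(1),len(P))
    for s,cc in zip(st[1:],ce[1:]):
        if s[4]>8: print(" yel",s,cc.round(1),[ (z,onplane(f,cc,z)[0,:2].round(1)) for z in (187,215,220)])
E
```

```text
top circle [570.7  -6.8  67.1] rms 0.5 27
 yel [261 193   9   8  53] [264.9 196.9] [(187, array([600.3, -62.5])), (215, array([595.7, -63.1])), (220, array([594.8, -63.2]))]
scene circle [567.5  -9.9  67.9] rms 1.4 26
 yel [285 180   7  22 130] [287.9 190.1] [(187, array([590. , -67.7])), (215, array([610.8, -42. ])), (220, array([614.6, -37.4]))]
```

play_rows(
  targets=[
    [0, 0, -10, 0, 0, -0.16],
    [0, 0, -10, 0, 0, -0.16],
    [0, 0, 0, 0, 0, -0.16],
    [0, 0, 0, 0, 0, -0.16],
    [0, 0, 0, 0, 0, -0.16],
  ],
  grip=0,
  newtons=20,
)

```text
clock: 0.82
ee_pos: [199.3, -644.9, 251.1]
eef_rot: [-0.0, 0.973, -0.231, -0.0]
contact_force: [-1.0, -1.0, 0.2]
width: 0.001
```

play_rows(
  targets=[
    [0, 0, 0, 0, 0, -0.16],
    [0, 0, 0, 0, 0, -0.16],
    [0, 0, 0, 0, 0, -0.15],
    [0, 0, 0, 0, 0, 0],
    [0, 0, 0, 0, 0, 0],
  ],
)

```text
clock: 1.45
ee_pos: [199.3, -644.9, 251.2]
eef_rot: [-0.0, 1.0, -0.002, -0.0]
contact_force: [0.2, -0.4, 0.4]
width: -0.001
```

```bash
python3 - <<'E'
from h import *
s=observe(); print(s["ee_pos"],rot(s["eef_rot"]).as_matrix().round(3),s["contact_force"],s["width"])
F={n:grab_frame(n) for n in("top","scene")}
# joint fit: centre, angle; rim hull at its height + yellow centroid tops/blob
ob={}
for n,f in F.items():
    red,yel=masks(f,BOX[n]); cs,_=cv2.findContours(red,cv2.RETR_EXTERNAL,cv2.CHAIN_APPROX_NONE)
    k,l,st,ce=cv2.connectedComponentsWithStats(yel); i=1+st[1:,4].argmax()
    ys=np.argwhere(l==i)[:,::-1]; ob[n]=(np.vstack(cs)[:,0],cv2.convexHull(ys.astype(np.int32))[:,0],ce[i])
t=np.linspace(0,2*np.pi,24,endpoint=False)
def cyl(c,a):
    h=c+62*np.array([np.cos(a),np.sin(a)])
    return np.vstack([np.c_[h[0]+11*np.cos(t),h[1]+11*np.sin(t),0*t+z] for z in (157,220)])
def cen(f,c,a):
    m=np.zeros((1680,2240),np.uint8); cv2.fillConvexPoly(m,cv2.convexHull((project(f,cyl(c,a))*4+1.5).round().astype(np.int32)),1)
    M=cv2.moments(m,True); return np.array([M["m10"]/M["m00"]/4,M["m01"]/M["m00"]/4])-.4
def res(p):
    out=[]
    for n,f in F.items():
        o=ob[n]
        P=onplane(f,cv2.convexHull(o[0])[:,0],150)[:,:2]; out.append(np.tanh((np.hypot(*(P-p[:2]).T)-p[3])/4)*4/np.sqrt(len(P))*2)
        out.append((cen(f,p[:2],p[2])-o[2])*2.5)
    return np.concatenate(out)
r=least_squares(res,[569,-8,-1.15,68],diff_step=1e-3)
print(r.x,np.degrees(r.x[2]),r.cost, r.x[:2]+62*np.array([np.cos(r.x[2]),np.sin(r.x[2])]))
for n,f in F.items(): print(n,cen(f,r.x[:2],r.x[2]),ob[n][2])
E
```

```text
[ 199.3307573  -644.87038483  251.18579185] [[ 1.    -0.004 -0.   ]
 [-0.004 -1.     0.   ]
 [-0.    -0.    -1.   ]] [ 0.15110553 -0.39018005  0.36757229] -0.0008325554353124095
[569.28970974  -7.81180937  -1.11293164  67.31182717] -63.766286106284326 19.839400521677156 [596.6958016  -63.42571167]
top [265.25811153 197.977218  ] [264.94339623 196.88679245]
scene [286.91341912 191.23277072] [287.84090909 190.13636364]
```

play_rows(
  targets=[
    [20, -35, 0, 0, 0, 0],
    [36, -60, 0, 0, 0, 0],
    [36, -60, 0, 0, 0, 0],
    [36, -60, 0, 0, 0, 0],
    [36, -60, 0, 0, 0, 0],
  ],
)

```text
clock: 2.17
ee_pos: [348.8, -393.9, 251.4]
eef_rot: [0.0, 1.0, -0.002, 0.0]
contact_force: [1.1, -0.6, 0.4]
width: -0.001
```

play_rows(
  targets=[
    [36, -60, 0, 0, 0, 0],
    [36, -60, 0, 0, 0, 0],
    [36, -60, 0, 0, 0, 0],
    [36, -60, 0, 0, 0, 0],
    [36, -50, 0, 0, 0, 0],
  ],
)

```text
clock: 2.8
ee_pos: [513.8, -129.4, 251.8]
eef_rot: [0.0, 1.0, -0.001, 0.001]
contact_force: [0.9, -1.0, 0.3]
width: -0.003
```

play_rows(
  targets=[
    [5, -13, 0, 0, 0, 0],
    [0, 0, 0, 0, 0, 0],
    [0, 0, 0, 0, 0, 0],
    [0, 0, 0, 0, 0, 0],
    [0, 0, 0, 0, 0, 0],
  ],
)

```text
clock: 3.42
ee_pos: [517.8, -119.3, 251.4]
eef_rot: [0.0, 1.0, -0.001, 0.0]
contact_force: [0.1, -0.0, -0.5]
width: 0.0
```

```bash
python3 - <<'E'
from h import *
s=observe(); print(s["ee_pos"],s["contact_force"])
fs=[]
for n in("scene","wrist"):
    f=grab_frame(n); im=f["color"][:,:,::-1].copy()
    im=cv2.resize(im[130:280,220:420],(560,420),interpolation=cv2.INTER_CUBIC) if n=="scene" else im
    fs.append(cv2.resize(im,(400,300)))
cv2.imwrite("pics/a.png",np.hstack(fs))
E
```

```text
[ 517.80863682 -119.25152714  251.39823604] [ 0.07599377 -0.04902804 -0.47670918]
```

View pics/a.png

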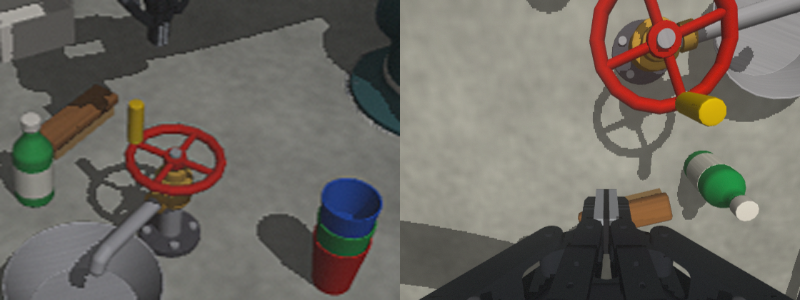

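Left crop shows the wheel with handle at (136,120). Right (wrist) shows the closed fingertips at (605,205) and the handle top at (713,110), clear of them. I'll move beside the handle and descend.

play_rows(
  targets=[
    [11, -18, 0, 0, 0, 0],
    [11, -18, 0, 0, 0, 0],
    [10, -16, 0, 0, 0, 0],
    [0, 0, 0, 0, 0, 0],
    [0, 0, 0, 0, 0, 0],
  ],
)

```text
clock: 4.15
ee_pos: [550.2, -66.4, 251.2]
eef_rot: [0.0, 1.0, -0.0, -0.0]
contact_force: [-0.0, 0.1, -0.4]
width: -0.001
```

```bash
python3 - <<'E'
from h import *
s=observe(); print(s["ee_pos"],s["contact_force"])
f=grab_frame("wrist"); cv2.imwrite("pics/b.png",f["color"][:,:,::-1])
r,y=masks(f,(0,0,560,420)); k,l,st,ce=cv2.connectedComponentsWithStats(y)
for a,c in zip(st[1:],ce[1:]):
    if a[4]>100: print(a,c)
print(onplane(f,ce[1+st[1:,4].argmax()],200), project(f,[[596,-64,220],[596,-64,157],s["ee_pos"]]))
E
```

```text
[550.15468774 -66.43947106 251.20825013] [-0.04724608  0.08207371 -0.40580855]
[ 337  203   50   63 1889] [361.46691371 235.31551085]
[[596.43659481 -64.25174633 200.        ]] [[368.04512707 248.00848073]
 [348.95188938 213.58973077]
 [287.13048995 279.12989902]]
```

View pics/b.png

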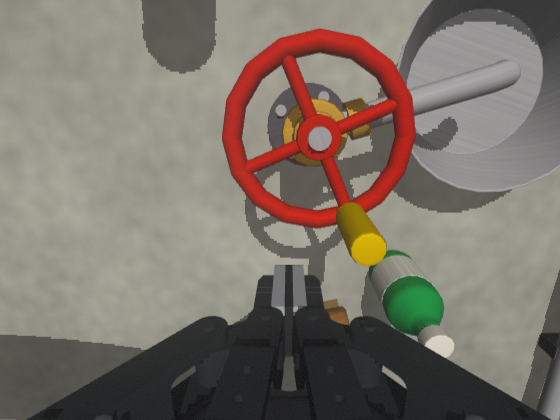

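The wrist view has the handle foot near (352,212) and its top at (368,248). This agrees with a handle at (596,-64), and the radius of 62.1 from the fitted axis checks. The fingertips at (289,279) are clear, so I descend.

play_rows(
  targets=[
    [0, 0, 18, 0, 0, 0],
    [0, 0, 20, 0, 0, 0],
    [0, 0, 20, 0, 0, 0],
    [0, 0, 14, 0, 0, 0],
    [0, 0, 0, 0, 0, 0],
  ],
)

```text
clock: 4.82
ee_pos: [549.7, -66.5, 177.9]
eef_rot: [-0.0, 1.0, -0.001, -0.001]
contact_force: [0.7, 0.2, 0.7]
width: -0.0
```

play_rows(
  targets=[
    [3, 0, 0, 0, 0, 0],
    [3, 0, 0, 0, 0, 0],
    [3, 0, 0, 0, 0, 0],
    [2, 0, 0, 0, 0, 0],
    [0, 0, 0, 0, 0, 0],
  ],
)

```text
clock: 5.45
ee_pos: [561.3, -66.5, 179.3]
eef_rot: [0.0, 1.0, -0.0, -0.0]
contact_force: [0.2, 0.1, 0.8]
width: 0.002
```

play_rows(
  targets=[
    [2, 0, 0, 0, 0, 0],
    [2, 0, 0, 0, 0, 0],
    [1, 0, 0, 0, 0, 0],
    [1, 0, 0, 0, 0, 0],
    [0, 0, 0, 0, 0, 0],
  ],
)

```text
clock: 6.08
ee_pos: [567.1, -66.5, 179.3]
eef_rot: [-0.0, 1.0, -0.0, -0.0]
contact_force: [-3.1, 0.2, 1.0]
width: 0.002
```

play_rows(
  targets=[
    [1, 0, 0, 0, 0, 0],
    [1, 0, 0, 0, 0, 0],
    [1, 0, 0, 0, 0, 0],
    [0, 0, 0, 0, 0, 0],
    [0, 0, 0, 0, 0, 0],
  ],
)

```text
clock: 6.7
ee_pos: [570.3, -66.5, 179.4]
eef_rot: [0.0, 1.0, -0.001, 0.0]
contact_force: [-3.2, 0.9, 2.5]
width: 0.001
```

Contact showed about 3 N at TCP x≈567, as expected. With yaw fixed, bringing the TCP back to that same contact pose after one turn puts the handle back where it started. A script works out the circle rows.

```bash
python3 - <<'E'
from h import *
s=observe(); p0=s["ee_pos"][:2]; print(p0,s["contact_force"])
C=np.array([569.5,-7.8])
a0=np.arctan2(*(p0-C)[::-1]); r0=np.hypot(*(p0-C))
n=45; a=a0+np.radians(352)*np.arange(1,n+1)/n
k=np.arange(1,n+1); r=np.where(k<5,r0+(62-r0)*k/5,62.); r[-4:]=[61.5,61,60,59]
W=C+np.c_[r*np.cos(a),r*np.sin(a)]
cum=((W-p0)*[1,-1]).round(0); d=np.diff(np.vstack([[0,0],cum]),axis=0)
for i in range(0,n,5): print([[int(x),int(y),0,0,0,0] for x,y in d[i:i+5]], W[i+4].round(0))
E
```

```text
[570.25430381 -66.53611105] [-3.15400506  0.91078983  2.46644366]
[[8, 0, 0, 0, 0, 0], [8, -1, 0, 0, 0, 0], [8, -2, 0, 0, 0, 0], [8, -4, 0, 0, 0, 0], [7, -4, 0, 0, 0, 0]] [609. -55.]
[[6, -6, 0, 0, 0, 0], [5, -7, 0, 0, 0, 0], [5, -7, 0, 0, 0, 0], [3, -8, 0, 0, 0, 0], [2, -8, 0, 0, 0, 0]] [630. -20.]
[[1, -8, 0, 0, 0, 0], [0, -9, 0, 0, 0, 0], [-1, -8, 0, 0, 0, 0], [-3, -8, 0, 0, 0, 0], [-3, -8, 0, 0, 0, 0]] [624.  21.]
[[-5, -7, 0, 0, 0, 0], [-5, -7, 0, 0, 0, 0], [-6, -5, 0, 0, 0, 0], [-7, -5, 0, 0, 0, 0], [-8, -4, 0, 0, 0, 0]] [594.  49.]
[[-8, -3, 0, 0, 0, 0], [-8, -1, 0, 0, 0, 0], [-8, -1, 0, 0, 0, 0], [-9, 1, 0, 0, 0, 0], [-8, 2, 0, 0, 0, 0]] [552.  52.]
[[-8, 3, 0, 0, 0, 0], [-8, 4, 0, 0, 0, 0], [-6, 5, 0, 0, 0, 0], [-7, 5, 0, 0, 0, 0], [-5, 7, 0, 0, 0, 0]] [518.  27.]
[[-4, 7, 0, 0, 0, 0], [-3, 8, 0, 0, 0, 0], [-3, 8, 0, 0, 0, 0], [-1, 9, 0, 0, 0, 0], [0, 8, 0, 0, 0, 0]] [508. -13.]
[[2, 9, 0, 0, 0, 0], [2, 8, 0, 0, 0, 0], [3, 7, 0, 0, 0, 0], [5, 8, 0, 0, 0, 0], [5, 6, 0, 0, 0, 0]] [525. -51.]
[[7, 6, 0, 0, 0, 0], [7, 4, 0, 0, 0, 0], [8, 3, 0, 0, 0, 0], [8, 2, 0, 0, 0, 0], [8, 1, 0, 0, 0, 0]] [562. -66.]
```

play_rows(
  targets=[
    [8, 0, 0, 0, 0, 0],
    [8, -1, 0, 0, 0, 0],
    [8, -2, 0, 0, 0, 0],
    [8, -4, 0, 0, 0, 0],
    [7, -4, 0, 0, 0, 0],
  ],
)

```text
clock: 7.32
ee_pos: [609.7, -55.3, 179.0]
eef_rot: [0.0, 1.0, -0.001, -0.0]
contact_force: [-2.3, -2.9, 2.1]
width: -0.003
```

play_rows(
  targets=[
    [6, -6, 0, 0, 0, 0],
    [5, -7, 0, 0, 0, 0],
    [5, -7, 0, 0, 0, 0],
    [3, -8, 0, 0, 0, 0],
    [2, -8, 0, 0, 0, 0],
  ],
)

```text
clock: 7.95
ee_pos: [630.4, -19.0, 179.3]
eef_rot: [0.0, 1.0, -0.0, 0.0]
contact_force: [0.1, -2.8, -0.3]
width: 0.0
```

```bash
python3 - <<'E'
from h import *
s=observe(); print(s["ee_pos"],s["contact_force"])
f=grab_frame("wrist"); cv2.imwrite("pics/c.png",f["color"][:,:,::-1])
r,y=masks(f,(0,0,560,420)); k,l,st,ce=cv2.connectedComponentsWithStats(y); i=1+st[1:,4].argmax(); print(st[i],onplane(f,ce[i],190))
E
```

```text
[630.37957334 -18.99301946 179.28006598] [ 0.06709388 -2.81946946 -0.25209161]
[ 264  204   61  104 4799] [[633.09540004  -2.8010091  190.        ]]
```

View pics/c.png

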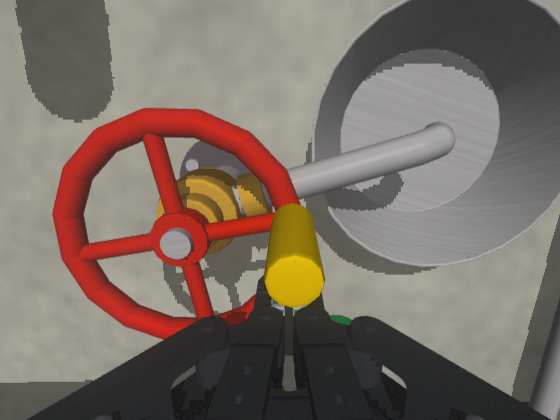

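The handle (295,255) sits squarely ahead of the fingers. It has come round to about the +x side and the force is about 3 N, so I continue.

play_rows(
  targets=[
    [1, -8, 0, 0, 0, 0],
    [0, -9, 0, 0, 0, 0],
    [-1, -8, 0, 0, 0, 0],
    [-3, -8, 0, 0, 0, 0],
    [-3, -8, 0, 0, 0, 0],
  ],
)

```text
clock: 8.62
ee_pos: [624.1, 22.0, 179.4]
eef_rot: [-0.0, 1.0, -0.0, 0.0]
contact_force: [1.1, -3.4, 0.7]
width: 0.002
```

play_rows(
  targets=[
    [-5, -7, 0, 0, 0, 0],
    [-5, -7, 0, 0, 0, 0],
    [-6, -5, 0, 0, 0, 0],
    [-7, -5, 0, 0, 0, 0],
    [-8, -4, 0, 0, 0, 0],
  ],
)

```text
clock: 9.25
ee_pos: [593.1, 50.0, 179.9]
eef_rot: [-0.0, 1.0, -0.0, 0.001]
contact_force: [2.9, -0.4, 5.7]
width: -0.0
```

play_rows(
  targets=[
    [-8, -3, 0, 0, 0, 0],
    [-8, -1, 0, 0, 0, 0],
    [-8, -1, 0, 0, 0, 0],
    [-9, 1, 0, 0, 0, 0],
    [-8, 2, 0, 0, 0, 0],
  ],
)

```text
clock: 9.88
ee_pos: [551.9, 52.0, 179.8]
eef_rot: [-0.0, 1.0, -0.0, 0.001]
contact_force: [3.3, 1.1, 4.4]
width: -0.001
```

```bash
python3 - <<'E'
from h import *
s=observe(); print(s["ee_pos"],s["contact_force"])
for n in ("wrist","scene"):
    f=grab_frame(n)
    r,y=masks(f,(0,0,560,420) if n=="wrist" else (260,160,360,250)); k,l,st,ce=cv2.connectedComponentsWithStats(y); i=1+st[1:,4].argmax(); print(st[i],onplane(f,ce[i],190))
E
```

```text
[551.94107374  52.03666083 179.78957644] [3.30561192 1.06968338 4.41624357]
[ 217  267   45   53 1500] [[530.49254066  50.46038284 190.        ]]
[331 208   4   5   7] [[547.49066014  66.08445807 190.        ]]
```

play_rows(
  targets=[
    [-8, 3, 0, 0, 0, 0],
    [-8, 4, 0, 0, 0, 0],
    [-6, 5, 0, 0, 0, 0],
    [-7, 5, 0, 0, 0, 0],
    [-5, 7, 0, 0, 0, 0],
  ],
)

```text
clock: 10.6
ee_pos: [517.6, 27.2, 179.0]
eef_rot: [-0.0, 1.0, -0.0, -0.0]
contact_force: [0.9, 3.8, 0.0]
width: 0.001
```

play_rows(
  targets=[
    [-4, 7, 0, 0, 0, 0],
    [-3, 8, 0, 0, 0, 0],
    [-3, 8, 0, 0, 0, 0],
    [-1, 9, 0, 0, 0, 0],
    [0, 8, 0, 0, 0, 0],
  ],
)

```text
clock: 11.22
ee_pos: [507.2, -13.1, 179.4]
eef_rot: [-0.0, 1.0, -0.001, 0.0]
contact_force: [1.2, 3.4, 0.5]
width: 0.002
```

play_rows(
  targets=[
    [2, 9, 0, 0, 0, 0],
    [2, 8, 0, 0, 0, 0],
    [3, 7, 0, 0, 0, 0],
    [5, 8, 0, 0, 0, 0],
    [5, 6, 0, 0, 0, 0],
  ],
)

```text
clock: 11.85
ee_pos: [524.6, -51.0, 179.6]
eef_rot: [0.0, 1.0, -0.001, 0.0]
contact_force: [-2.3, 3.2, 5.4]
width: 0.002
```

```bash
python3 - <<'E'
from h import *
s=observe(); print(s["ee_pos"],s["contact_force"])
f=grab_frame("wrist"); cv2.imwrite("pics/d.png",f["color"][:,:,::-1])
r,y=masks(f,(0,0,560,420)); k,l,st,ce=cv2.connectedComponentsWithStats(y); i=1+st[1:,4].argmax(); print(st[i],onplane(f,ce[i],200))
E
```

```text
[524.64159442 -51.00376544 179.56316628] [-2.25762415  3.21182509  5.36186116]
[ 316  267   47   57 1578] [[546.00532956 -46.40281182 200.        ]]
```

View pics/d.png

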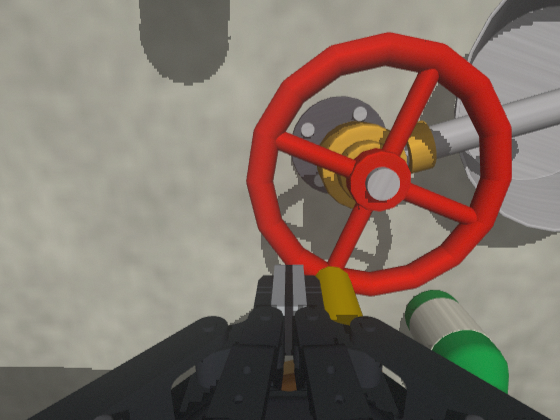

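The handle (340,295) lies just ahead on the fingers' right side, about 45 degrees short of the end. Now the last stretch, easing off.

play_rows(
  targets=[
    [7, 6, 0, 0, 0, 0],
    [7, 4, 0, 0, 0, 0],
    [7, 3, 0, 0, 0, 0],
    [6, 2, 0, 0, 0, 0],
    [5, 1, 0, 0, 0, 0],
  ],
)

```text
clock: 12.52
ee_pos: [556.7, -66.9, 179.5]
eef_rot: [0.0, 1.0, -0.001, 0.0]
contact_force: [-2.9, 1.8, 5.2]
width: 0.003
```

play_rows(
  targets=[
    [4, 0, 0, 0, 0, 0],
    [3, 0, 0, 0, 0, 0],
    [1, 0, 0, 0, 0, 0],
    [0, 0, 0, 0, 0, 0],
    [0, 0, 0, 0, 0, 0],
  ],
)

```text
clock: 13.15
ee_pos: [564.5, -66.7, 179.4]
eef_rot: [0.0, 1.0, -0.001, 0.0]
contact_force: [-1.0, 0.8, 3.8]
width: -0.0
```

```bash
python3 - <<'E'
from h import *
s=observe(); print(s["ee_pos"],s["contact_force"])
for n in ("scene","top"):
    f=grab_frame(n); r,y=masks(f,BOX[n]); k,l,st,ce=cv2.connectedComponentsWithStats(y)
    for a,c in zip(st[1:],ce[1:]):
        if a[4]>5: print(n,a,c)
E
```

```text
[564.45493302 -66.72315615 179.39361658] [-1.00563024  0.79972     3.75825832]
scene [285 182   8  19 114] [288.46491228 190.56140351]
```

play_rows(
  targets=[
    [1, 0, 0, 0, 0, 0],
    [1, 0, 0, 0, 0, 0],
    [0, 0, 0, 0, 0, 0],
    [0, 0, 0, 0, 0, 0],
    [0, 0, 0, 0, 0, 0],
  ],
)

```text
clock: 13.88
ee_pos: [566.2, -66.5, 179.3]
eef_rot: [-0.0, 1.0, -0.0, -0.0]
contact_force: [-2.0, 1.6, 4.8]
width: -0.0
```

play_rows(
  targets=[
    [-3, 0, 0, 0, 0, 0],
    [-5, 0, 0, 0, 0, 0],
    [-6, 0, 0, 0, 0, 0],
    [-2, 0, 0, 0, 0, 0],
    [0, 0, 0, 0, 0, 0],
  ],
)

```text
clock: 14.5
ee_pos: [550.1, -66.5, 179.4]
eef_rot: [0.0, 1.0, -0.001, 0.0]
contact_force: [0.0, -0.9, -0.2]
width: 0.003
```

play_rows(
  targets=[
    [0, 0, -10, 0, 0, 0],
    [0, 0, -21, 0, 0, 0],
    [0, 0, -21, 0, 0, 0],
    [0, 0, -20, 0, 0, 0],
    [0, 0, 0, 0, 0, 0],
  ],
)

```text
clock: 15.12
ee_pos: [550.7, -66.6, 253.6]
eef_rot: [0.0, 1.0, -0.0, 0.002]
contact_force: [0.6, -0.0, -1.1]
width: -0.003
```

```bash
python3 - <<'E'
from h import *
s=observe(); print(s["ee_pos"],s["contact_force"])
for n in ("scene","wrist"):
    f=grab_frame(n); r,y=masks(f,BOX.get(n,(0,0,560,420))); k,l,st,ce=cv2.connectedComponentsWithStats(y); i=1+st[1:,4].argmax(); print(n,st[i],ce[i],onplane(f,ce[i],200))
    cv2.imwrite(f"pics/e_{n}.png",f["color"][:,:,::-1])
E
```

```text
[550.73947411 -66.58448829 253.58114302] [ 0.61414949 -0.03888607 -1.11092808]
scene [285 180   7  22 129] [287.94573643 189.96124031] [[599.14651149 -56.23047975 200.        ]]
wrist [ 336  203   49   63 1897] [359.60938324 234.99472852] [[595.77954461 -64.48925299 200.        ]]
```

View pics/e_scene.png

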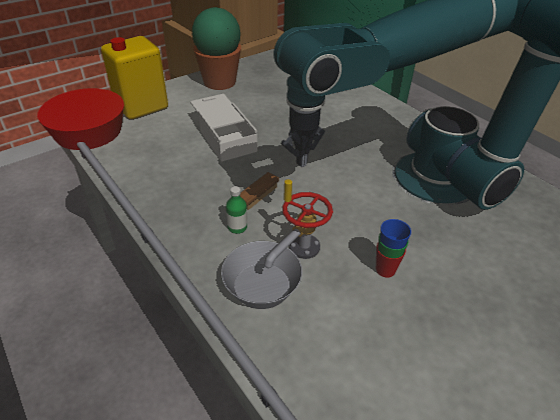

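The handle is back at (288,190), as in the first picture, and the other objects look unmoved. The wrist view puts the handle at (595.8,-64.5) against (596.4,-64.3) at the start. I'm handing the job in.

```bash
python3 -c "
from cell import *
print(close_job())"
```

```text
the job is handed in; nothing more can be done
None
```

I pushed the hand wheel one full turn anticlockwise and handed the job in after about 15 s of robot time; `close_job()` reported no verdict. I used closed fingers at a fixed tool angle and never gripped the handle. Afterwards I backed the fingers off and raised the arm clear.

- **Handle position:** the wrist camera puts it within 1 mm of where it started. Its spot in the scene picture matches the first one to about 0.2 pixel.
- **Full turn:** I have no direct reading of the wheel angle. Camera checks on the way round showed the handle ahead of the fingers at about +x, past the far side and about 45° short of the end.
- **Forces:** the readings during the push were at most about 6.5 N in total. They were taken only at the end of each move call.
- **Other objects:** the basin, cups, brush, soap bottle and box look unmoved in the last scene picture. I checked these by eye and did not measure them.

No check failed. The first separate estimates of the handle position from the top and scene cameras differed by several millimetres. I settled that with the wrist view and by feeling for the first contact.

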